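# Take the yellow tape roll off its post and put it on the scale

## Task

The storekeeper wants to weigh what is left of the yellow tape: slide the yellow roll straight up off its post on the tape stand and set it down, without dropping it, flat on the steel pan of the bench scale, wholly on the pan. Leave the red and the blue roll sitting on their posts.

Things in the scene. Friction and masses are not known exactly. Their poses are not given: they have to be found in the camera images.
- yellow_roll: Part-used roll of yellow tape, loose, about 50 g, upright axis: outside 52 mm, hole 30 mm, 25 mm high. Origin: ring centre, 12.5 mm above its underside; z up along the hole. Sits round a fixed upright aluminium post 18 mm thick (6 mm play all round), underside 30 mm above the table on a grey shoulder 38 mm across. Post top: 75 mm above the table, so the roll must rise 45 mm to come free.
- red_roll: Fuller roll of red tape, loose, to stay on its post: outside 58 mm, hole 30 mm, 25 mm high; origin, height and post as for the yellow roll. The three rolls sit in any order on three equal posts in a straight row, 100 mm apart, on one fixed wooden stand (board 290 x 100 mm, its top 15 mm above the table).
- blue_roll: Fuller roll of blue tape, loose, to stay on its post: outside 58 mm, hole 30 mm, 25 mm high; origin, height and post as for the yellow roll. The stand is left or right of the scale, its row of posts within about 17 degrees of the y axis.
- pan (a point): Centre of the top face of the scale's rigid square steel pan, 160 x 160 mm, no rim, 55 mm above the table; x, y along its edges, z up. The fixed dark grey scale (235 x 180 mm) reaches 145 mm from here to its -x side, where display and buttons lie lower than the pan. Fingertips that reach below the roll's underside would strike the pan as the roll is set down.
Mind the look-alikes: they are no part of the job. Of the things like the yellow_roll, leave any that is green, purple or white; of the rest the smaller one is meant.

How it is judged (in metres and radians):
On the way:
1. the yellow roll has been slid up clear of its post (its underside higher than the post's top) (height (world z) of yellow_roll above 0.0875 m), for 0.1 s.
At the end, for the whole second after the job is handed in: The yellow roll lies still and released, flat (within 10 degrees) on the scale's pan and wholly on it (centre within 56 mm of the pan's centre along each pan edge, 7 to 18 mm above the pan); the red and the blue roll are still on their posts, within 25 mm of where they began (x of yellow_roll in the frame of pan between -0.056 and 0.056 m and y of yellow_roll in the frame of pan between -0.056 and 0.056 m and z of yellow_roll in the frame of pan between 0.007 and 0.018 m and angle between the z axis of yellow_roll and the z axis of pan, either way round below 0.17 rad and linear speed of yellow_roll below 0.02 m/s and contact force between yellow_roll and the fingers below 0.05 N and distance of each of red_roll, blue_roll from where it was at the start of the episode below 0.025 m); the robot touches nothing.
It fails at once if the red roll is taken off or moved 25 mm or more from where it began (distance of red_roll from where it was at the start of the episode above 0.025 m).
It fails at once if the blue roll is taken off or moved 25 mm or more from where it began (distance of blue_roll from where it was at the start of the episode above 0.025 m).
It fails at once if the yellow roll is dropped or thrown (faster than 0.7 m/s, a fall of about 25 mm, with no finger on it) (contact force between yellow_roll and the fingers below 0.05 N and linear speed of yellow_roll above 0.7 m/s).
It also fails if it takes over 38 s, if anything falls off the work surface, if the arm or the gripper's body presses on something with over 40 N, if the wrist force passes 120 N, or if a joint passes its speed limit or range.

## Robot

A 6-joint arm with a two-finger parallel gripper is mounted at the origin on the work surface. World frame = base frame: x ahead of the robot, y to its left, z up, the work surface at z = 0. Lengths are in m, angles in degrees, forces in N, time in s.
With the tool pointing down it reaches from about 0.325 to 0.875 m from the base axis. Payload 4.4 kg.
Tool frame: the origin (TCP) lies at the very end of the fingers, on their centre line; the grasp point (between the pads) lies 19 mm behind it (manip.tcp_to_grasp is the distance from the TCP to the grasp point, in m); z points along the fingers, y is the line along which they close (so a half turn about z gives the same grasp; the last joint's range is limited). The gripper opens to 85 mm and grips with 20 to 120 N. Pads are 22 mm wide; open, the fingers measure 114 mm over their backs; the gripper's body (76 mm by 85 mm) begins 54 mm behind the grasp point. The pads swing forward as they close: fully open they stand 13 mm farther back than shut.
Start: joints at [66.721, 11.837, 88.321, -0, 79.842, -8.623], TCP at [0.145, 0.556, 0.231] pointing down, gripper open.
Joint ranges: [-156.59, 156.59], [-49.26, 127.26], [12.9, 141.05], [-63.56, 243.56], [4.71, 150.69], [-161.64, 161.64]. Speed limits (degrees/s): [159.86, 159.86, 180, 180, 180, 180].

## Interface

Orientations are given as a 3x3 rotation matrix whose columns are the frame's x, y, z axes.
In Python, from bench import manip gives the robot as it stands.
- The arm moves only by the tool servo_tool, never from a script. Its argument "rows" is text: rows parted by semicolons, each of 5 numbers parted by spaces: the shift along the world's x, y, z in mm, then the turn about the world's z in rad, then the finger opening in mm, from 0 to 85.4. In form: tx ty tz spin hand; .... A call has 1 to 5 rows; each row is the pose to reach, as a shift and turn from the pose commanded when the call began; what a row does not reach only later rows make up. A row lasts 1/8 s, in which the tool goes at most 62.5 mm and 10.7 degrees, less where a joint would pass 70% of its speed; a pose out of reach is approached as far as the arm can. A call with a gripper value outside its range is refused whole. The fingers move at their own pace and stop on an object; "force" is the grip in N (left out, the last holds). Time passes only in rows, so rows that repeat a pose let the fingers close. It gives the time, the measured TCP pose, the force, the opening and the grip force at its end, in the units of the state.
- manip.read_state(): the state, without advancing time (a new reading comes with each control period).
- manip.capture(name): name is "scene" or "top" or "wrist"; returns a dict with "frame" (480x640x3 uint8, red, green, blue), "camera_matrix" (3x3 intrinsics, pixels), "R" (3x3) and "t" (3): a world point X has camera coordinates R X + t. Camera axes: x right, y down, z forward; pixel columns grow to the right and rows downward; lengths in m; the calibration is good to about 2 mm. A picture is of the moment at which its call begins. There is no depth.
- manip.sign_off(): hands the job in; it is judged then, once.
The state is a dict: "clock": time; "qpos": joint angles; "joint_vel": joint speeds; "tau": joint torques, N m; "tcp_pos": TCP position; "tcp_rot": TCP orientation; "wrist_force": force on the tool from outside, world axes, zero at the start; "wrist_torque": the same for the moment, N m; "gripper_width": opening from 0.0 (shut) to 1.0 (fully open); "gripper_force": force on a finger pad.
Only numpy, scipy, OpenCV 4.12 (cv2) and the standard library are available. Lean on these libraries where they do the work, as an engineer would, in place of code of your own. Each camera call takes 0.05 s, during which the arm holds its last target. There are 200 camera calls.

## Working session

There is one attempt and no reset: what is moved stays moved. The work goes in short steps, Python scripts to look and compute and a tool call to move; the robot and the scene stay as the last step left them, time stands still between calls to the robot, and variables do not carry over. Pictures are saved under pics/ and viewed, at most 10 in all, crops included, and the job is handed in when it is done.

Besides the shell and the picture viewer there is one more tool, called after "Call:" as a command line: name --argument value ..., lists and objects as JSON in quotes. servo_tool: Moves the arm, as the interface text tells. Its arguments: {"type":"object","properties":{"rows":{"type":"string"},"force":{"type":"number"}},"required":["rows"]}

```bash
mkdir -p pics; python3 - <<'E'
from bench import manip
import cv2,pickle
for n in("scene","top"):
    c=manip.capture(n);pickle.dump(c,open(n+".pkl","wb"))
    cv2.imwrite(f"pics/{n}0.png",c["frame"][:,:,::-1])
    print(n,c["camera_matrix"].tolist(),c["R"].round(3).tolist(),c["t"].round(3).tolist())
s=manip.read_state();print(s["tcp_pos"],s["tcp_rot"],s["clock"])
E
```

```text
scene [[582.8958112418055, 0.0, 315.108178873252], [0.0, 582.8958112418055, 241.37583769656558], [0.0, 0.0, 1.0]] [[0.398, 0.917, -0.008], [0.775, -0.341, -0.533], [-0.492, 0.206, -0.846]] [-0.215, -0.395, 1.432]
top [[535.2430124770747, 0.0, 325.0504708563187], [0.0, 535.2430124770747, 230.53433329548128], [0.0, 0.0, 1.0]] [[0.023, -1.0, 0.008], [-0.99, -0.023, -0.14], [0.14, -0.005, -0.99]] [-0.052, 0.561, 0.872]
[0.14522344 0.55565979 0.23022855] [[-9.67461687e-01  2.53016190e-01 -8.31744516e-04]
 [ 2.53017351e-01  9.67459870e-01 -1.90255963e-03]
 [ 3.23301053e-04 -2.05109934e-03 -9.99997844e-01]] 0.1
```

View pics/top0.png

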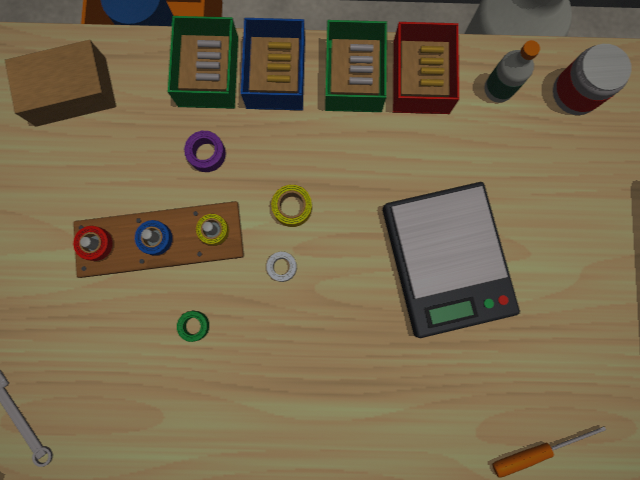

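View pics/scene0.png

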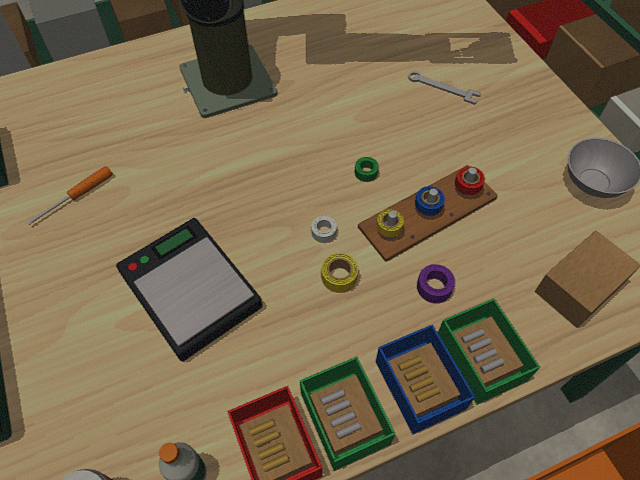

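The yellow roll is on the post nearest the scale, at top (212,229), with blue at (152,237) and red at (92,242). The larger loose yellow roll at (291,205) is a look-alike. The pan spans about (392–508, 185–300). I'll enlarge both areas.

```bash
python3 - <<'E'
import cv2,numpy as np
a=cv2.imread("pics/top0.png");b=cv2.imread("pics/scene0.png")
A=cv2.resize(a[195:265,170:260],None,fx=6,fy=6,interpolation=2)
B=cv2.resize(a[175:345,375:530],None,fx=3.5,fy=3.5,interpolation=2)[:600]
C=cv2.resize(b[195:255,350:430],None,fx=6,fy=6,interpolation=2)
cv2.imwrite("pics/A.png",A);cv2.imwrite("pics/B.png",B);cv2.imwrite("pics/C.png",C)
E
```

```text
(no output)
```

View pics/A.png

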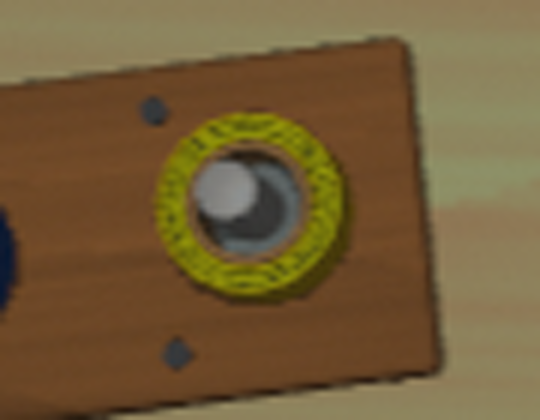

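View pics/B.png

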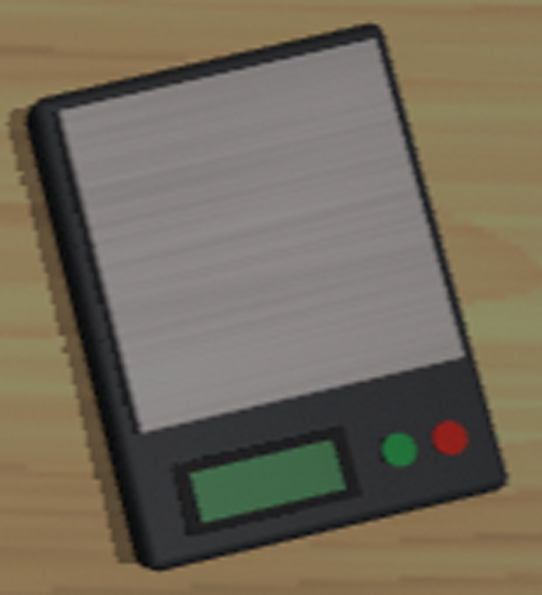

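View pics/C.png

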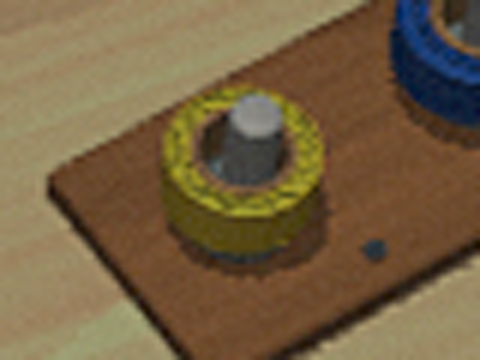

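```bash
cat >h.py <<'E'
import numpy as np
def ray(c,p,z):
    K,R,t=(np.array(c[k]) for k in("camera_matrix","R","t"))
    d=R.T@np.linalg.inv(K)@[p[0],p[1],1]; o=-R.T@t
    return (o+d*(z-o[2])/d[2])[:2]
E
python3 - <<'E'
import pickle,numpy as np
from h import ray
t=pickle.load(open("top.pkl","rb"));s=pickle.load(open("scene.pkl","rb"))
T=lambda x,y:(x/6+170-.4,y/6+195-.4)
print("roll",ray(t,T(248,203),.055),ray(s,(390.1,219.8),.055))
print("post",ray(t,T(225,189),.075),ray(s,(392.3,213.8),.075))
print("blue/red post",ray(t,(147,235),.075),ray(t,(85,239),.075))
P=[ray(t,(x/3.5+375-.4,y/3.5+175-.4),.055) for x,y in((60,110),(378,40),(465,357),(140,432))]
print(P,np.mean(P,0),[np.linalg.norm(P[i]-P[i-1]) for i in range(4)])
e=P[0]-P[3];print("pan yaw",np.degrees(np.arctan2(e[1],e[0])))
a=ray(t,T(0,86),.015);b=ray(t,T(400,40),.015);print("stand dir",np.degrees(np.arctan2(*(a-b)[::-1])))
for n,p in(("decoy",(291,205)),("white",(281,266)),("green",(193,325)),("purple",(205,151))):print(n,ray(t,p,.02))
E
```

```text
roll [0.55911137 0.15194787] [0.55993444 0.15176989]
post [0.56000918 0.15420639] [0.56051887 0.15397075]
blue/red post [0.54301713 0.2512468 ] [0.53407627 0.35141691]
[array([ 0.60452584, -0.15061151]), array([ 0.64280401, -0.30493972]), array([ 0.49008696, -0.34340951]), array([ 0.45128602, -0.18910073])] [ 0.54717571 -0.24701537] [np.float64(0.15799956360189843), np.float64(0.15900444941824673), np.float64(0.15748784462756224), np.float64(0.15911226734657702)]
pan yaw 14.099307624740424
stand dir 98.0875852140172
decoy [0.60880175 0.02147283]
white [0.50151326 0.03533213]
green [0.39801892 0.1809856 ]
purple [0.70254559 0.17709   ]
```

Call:
servo_tool --rows "41 -40 0 -0.117 85; 83 -80 0 -0.234 85; 124 -121 0 -0.351 85; 166 -161 0 -0.468 85; 207 -202 0 -0.585 85" --force 25

```text
clock: 0.72
tcp_pos: [0.3533, 0.3527, 0.2309]
tcp_rot: [[-0.664, 0.748, -0.0], [0.748, 0.664, -0.0], [0.0, -0.0, -1.0]]
wrist_force: [1.0, 0.5, -0.5]
gripper_width: 0.994
gripper_force: 0.0
```

Call:
servo_tool --rows "41 -40 0 -0.117 85; 83 -80 0 -0.234 85; 124 -121 0 -0.351 85; 166 -161 0 -0.468 85; 207 -202 0 -0.585 85"

```text
clock: 1.35
tcp_pos: [0.5603, 0.1508, 0.2308]
tcp_rot: [[-0.141, 0.99, -0.001], [0.99, 0.141, 0.0], [0.0, -0.001, -1.0]]
wrist_force: [1.3, -0.0, -0.2]
gripper_width: 0.993
gripper_force: 0.0
```

Call:
servo_tool --rows "0 0 -20 0 85; 0 0 -50 0 85; 0 0 -80 0 85; 0 0 -100 0 85; 0 0 -100 0 85"

```text
clock: 1.98
tcp_pos: [0.5572, 0.152, 0.1286]
tcp_rot: [[-0.144, 0.989, -0.006], [0.99, 0.144, -0.001], [0.0, -0.006, -1.0]]
wrist_force: [0.2, 0.5, -0.6]
gripper_width: 0.994
gripper_force: 0.0
```

Call:
servo_tool --rows "0 0 -10 0 85; 0 0 -10 0 85; 0 0 -10 0 85"

```text
clock: 2.35
tcp_pos: [0.56, 0.1524, 0.122]
tcp_rot: [[-0.145, 0.989, 0.001], [0.989, 0.145, 0.0], [-0.0, 0.001, -1.0]]
wrist_force: [-0.3, -0.2, 0.7]
gripper_width: 0.997
gripper_force: 0.0
```

```bash
python3 - <<'E'
from bench import manip
import cv2
c=manip.capture("wrist");cv2.imwrite("pics/w1.png",c["frame"][:,:,::-1])
s=manip.read_state();print(s["tcp_pos"],s["tcp_rot"][:,2])
import numpy as np
K,R,t=(np.array(c[k]) for k in("camera_matrix","R","t"))
for P in((.5595,.152,.055),(.5603,.154,.075)):
    q=K@(R@np.array(P)+t);print(q[:2]/q[2])
E
```

```text
[0.56002592 0.15237139 0.12204431] [ 1.39833976e-03  1.64510769e-04 -9.99999009e-01]
[319.80613357 254.96693626]
[321.46740551 264.09886976]
```

View pics/w1.png

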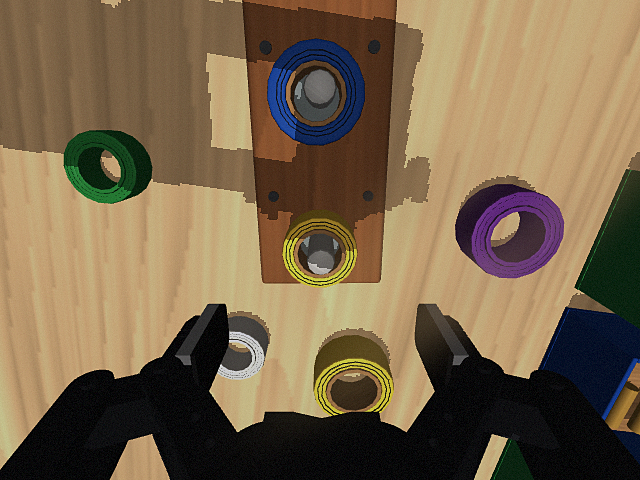

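The wrist view shows the yellow roll centred at (320,250) and its post at (320,262). This matches the prediction to within about 2 mm, and the roll is midway between the fingers at (215,320) and (430,320). I'll descend.

Call:
servo_tool --rows "0 0 -25 0 85; 0 0 -50 0 85; 0 0 -70 0 85; 0 0 -82 0 85; 0 0 -88 0 85"

```text
clock: 3.02
tcp_pos: [0.5596, 0.1523, 0.0331]
tcp_rot: [[-0.145, 0.99, 0.0], [0.99, 0.145, 0.0], [0.0, 0.0, -1.0]]
wrist_force: [-0.2, 1.0, -0.6]
gripper_width: 0.996
gripper_force: 0.0
```

Call:
servo_tool --rows "0 0 0 0 85; 0 0 0 0 85; 0 0 0 0 85"

```text
clock: 3.4
tcp_pos: [0.5602, 0.1524, 0.0341]
tcp_rot: [[-0.145, 0.99, 0.002], [0.99, 0.145, 0.0], [-0.0, 0.002, -1.0]]
wrist_force: [-0.5, 0.2, -0.1]
gripper_width: 0.996
gripper_force: 0.0
```

Call:
servo_tool --rows "0 0 -1 0 60; 0 0 -1 0 50; 0 0 -1 0 45; 0 0 -1 0 40; 0 0 -1 0 40" --force 25

```text
clock: 4.03
tcp_pos: [0.5598, 0.1523, 0.0326]
tcp_rot: [[-0.144, 0.99, 0.0], [0.99, 0.144, 0.0], [-0.0, 0.0, -1.0]]
wrist_force: [-0.8, 0.5, 4.1]
gripper_width: 0.601
gripper_force: 26.4
```

Call:
servo_tool --rows "0 0 0 0 40; 0 0 0 0 40; 0 0 0 0 40; 0 0 0 0 40"

```text
clock: 4.53
tcp_pos: [0.5597, 0.1523, 0.0326]
tcp_rot: [[-0.145, 0.989, 0.001], [0.989, 0.145, 0.0], [-0.0, 0.001, -1.0]]
wrist_force: [-1.5, -1.2, 4.8]
gripper_width: 0.596
gripper_force: 26.5
```

The opening is 51 mm with 26 N of grip, so the roll is held. I'll lift slowly.

Call:
servo_tool --rows "0 0 6 0 40; 0 0 16 0 40; 0 0 28 0 40; 0 0 40 0 40; 0 0 52 0 40"

```text
clock: 5.15
tcp_pos: [0.5597, 0.1523, 0.0855]
tcp_rot: [[-0.145, 0.99, 0.001], [0.99, 0.145, 0.0], [-0.0, 0.001, -1.0]]
wrist_force: [-0.4, -1.1, -0.9]
gripper_width: 0.596
gripper_force: 26.3
```

Call:
servo_tool --rows "0 0 14 0 40; 0 0 28 0 40; 0 0 42 0 40; 0 0 50 0 40; 0 0 50 0 40"

```text
clock: 5.78
tcp_pos: [0.5601, 0.1524, 0.1352]
tcp_rot: [[-0.144, 0.99, 0.002], [0.99, 0.144, 0.0], [-0.0, 0.002, -1.0]]
wrist_force: [-0.1, 0.9, -0.3]
gripper_width: 0.605
gripper_force: 26.3
```

```bash
python3 - <<'E'
from bench import manip
import cv2,numpy as np
c=manip.capture("wrist");d=manip.capture("scene")
s=d["frame"][130:330,330:530]
cv2.imwrite("pics/w2.png",np.hstack([cv2.resize(c["frame"],(400,300)),cv2.resize(s,(300,300))])[:,:,::-1])
print(manip.read_state()["tcp_pos"])
E
```

```text
[0.55911358 0.15225595 0.13386314]
```

View pics/w2.png

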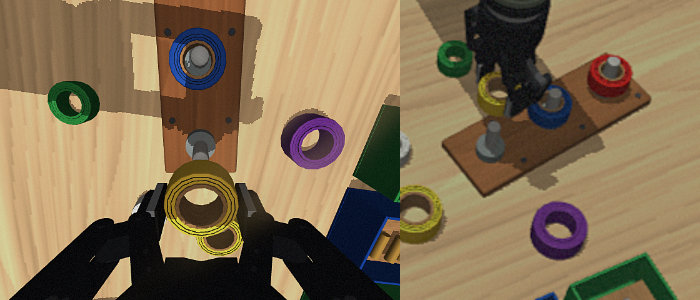

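The wrist view shows the roll held flat between the pads at (202,200) in the combined picture, with the post behind it empty. Blue and red are still on their posts. I'll carry it to the pan.

Call:
servo_tool --rows "-1 -20 0 0 40; -2 -60 0 0 40; -3 -100 0 0 40; -5 -145 0 0 40; -6 -190 0 0 40"

```text
clock: 6.5
tcp_pos: [0.5524, -0.0402, 0.1337]
tcp_rot: [[-0.144, 0.99, -0.001], [0.99, 0.144, -0.0], [-0.0, -0.001, -1.0]]
wrist_force: [0.6, -0.3, -0.6]
gripper_width: 0.596
gripper_force: 26.3
```

Call:
servo_tool --rows "-1 -45 0 0 40; -3 -90 0 0 40; -5 -135 0 0 40; -6 -175 0 0 40; -7 -200 0 0 40"

```text
clock: 7.12
tcp_pos: [0.545, -0.2408, 0.1336]
tcp_rot: [[-0.142, 0.99, -0.001], [0.99, 0.142, -0.0], [-0.0, -0.001, -1.0]]
wrist_force: [-0.7, 0.1, -1.0]
gripper_width: 0.597
gripper_force: 26.3
```

Call:
servo_tool --rows "0 -9 -15 0 40; 0 -9 -30 0 40; 0 -9 -45 0 40; 0 -9 -55 0 40; 0 -9 -62 0 40"

```text
clock: 7.75
tcp_pos: [0.5463, -0.2457, 0.0712]
tcp_rot: [[-0.146, 0.989, -0.001], [0.989, 0.146, 0.001], [0.001, -0.001, -1.0]]
wrist_force: [-0.2, -0.9, -0.5]
gripper_width: 0.602
gripper_force: 26.3
```

Call:
servo_tool --rows "0 0 0 0 40; 0 0 0 0 40; 0 0 0 0 40"

```text
clock: 8.12
tcp_pos: [0.547, -0.247, 0.073]
tcp_rot: [[-0.145, 0.989, 0.001], [0.989, 0.145, -0.001], [-0.001, 0.001, -1.0]]
wrist_force: [0.2, 0.2, -0.9]
gripper_width: 0.601
gripper_force: 26.3
```

```bash
python3 - <<'E'
from bench import manip
import cv2,numpy as np
c=manip.capture("wrist");d=manip.capture("scene")
s=d["frame"][200:360,100:280]
cv2.imwrite("pics/w3.png",np.hstack([cv2.resize(c["frame"],(400,300)),cv2.resize(s,(338,300))])[:,:,::-1])
s=manip.read_state();print(s["tcp_pos"],s["wrist_force"])
E
```

```text
[ 0.54684438 -0.24694225  0.07284459] [ 0.62186525 -0.33852578 -0.84856703]
```

View pics/w3.png

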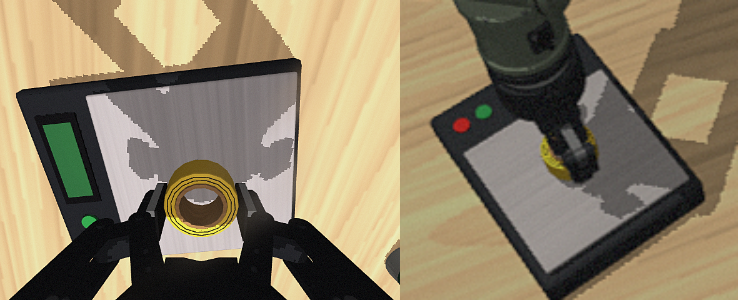

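The roll is held over the middle of the pan. By calculation it should touch at a TCP height of about 57.6 mm. I'll lower gently and watch the force.

Call:
servo_tool --rows "0 0 -4 0 40; 0 0 -8 0 40; 0 0 -11 0 40; 0 0 -12 0 40; 0 0 -12 0 40"

```text
clock: 8.85
tcp_pos: [0.5464, -0.2467, 0.0601]
tcp_rot: [[-0.144, 0.99, -0.0], [0.99, 0.144, 0.0], [0.0, -0.0, -1.0]]
wrist_force: [-0.2, 0.4, -0.9]
gripper_width: 0.599
gripper_force: 26.3
```

Call:
servo_tool --rows "0 0 -1 0 40; 0 0 -2 0 40; 0 0 -2 0 40; 0 0 -2 0 40"

```text
clock: 9.35
tcp_pos: [0.5465, -0.2467, 0.0583]
tcp_rot: [[-0.145, 0.99, 0.0], [0.99, 0.145, -0.0], [-0.0, 0.0, -1.0]]
wrist_force: [-0.2, 0.0, -0.7]
gripper_width: 0.596
gripper_force: 26.3
```

Call:
servo_tool --rows "0 0 -0.5 0 40; 0 0 -1 0 40; 0 0 -1 0 40; 0 0 -1 0 40"

```text
clock: 9.85
tcp_pos: [0.5466, -0.2468, 0.0576]
tcp_rot: [[-0.145, 0.99, 0.0], [0.99, 0.145, -0.0], [-0.0, 0.0, -1.0]]
wrist_force: [-1.2, 1.0, 3.0]
gripper_width: 0.597
gripper_force: 26.5
```

The force has risen to 3 N, so the roll is on the pan. I'll release and retreat straight up.

Call:
servo_tool --rows "0 0 0 0 54; 0 0 0 0 60; 0 0 0 0 70; 0 0 0 0 75; 0 0 0 0 75"

```text
clock: 10.48
tcp_pos: [0.5465, -0.2467, 0.0572]
tcp_rot: [[-0.144, 0.99, -0.0], [0.99, 0.144, 0.0], [0.0, -0.0, -1.0]]
wrist_force: [-0.3, 0.3, 1.0]
gripper_width: 0.878
gripper_force: 0.0
```

Call:
servo_tool --rows "0 0 10 0 80; 0 0 30 0 80; 0 0 60 0 80; 0 0 100 0 80; 0 0 120 0 80"

```text
clock: 11.1
tcp_pos: [0.5483, -0.2478, 0.1823]
tcp_rot: [[-0.145, 0.989, 0.006], [0.989, 0.145, -0.004], [-0.004, 0.005, -1.0]]
wrist_force: [-0.5, -0.3, 0.4]
gripper_width: 0.937
gripper_force: 0.0
```

Call:
servo_tool --rows "0 0 0 0 80; 0 0 0 0 80; 0 0 0 0 80"

```text
clock: 11.48
tcp_pos: [0.5456, -0.2462, 0.1758]
tcp_rot: [[-0.144, 0.99, -0.002], [0.99, 0.144, 0.002], [0.002, -0.002, -1.0]]
wrist_force: [0.4, -0.5, -0.2]
gripper_width: 0.94
gripper_force: 0.0
```

```bash
python3 - <<'E'
from bench import manip
import cv2,numpy as np
c=manip.capture("wrist");d=manip.capture("scene")
s=d["frame"][100:400,100:520]
cv2.imwrite("pics/w4.png",np.hstack([cv2.resize(c["frame"],(380,285)),cv2.resize(s,(399,285))])[:,:,::-1])
E
```

```text
(no output)
```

View pics/w4.png

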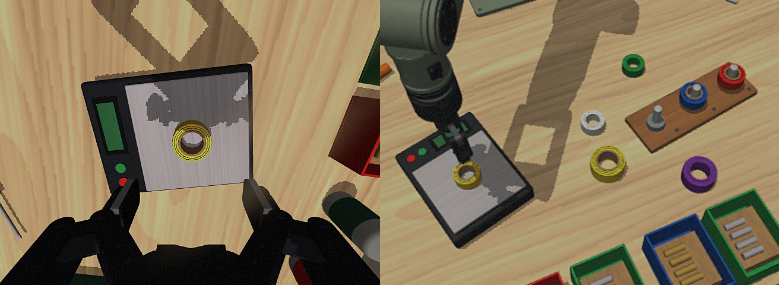

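The yellow roll lies flat at the pan's centre, at (192,143) in the wrist view. The gripper is clear, and red and blue are still on their posts.

```bash
python3 -c "
from bench import manip
print(manip.sign_off())"
```

```text
the job is handed in; nothing more can be done
None
```

The yellow roll was lifted off its post and set down flat at the centre of the scale pan, the red and blue rolls stayed on their posts, and the job is handed in; the hand-in gave no verdict.

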